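Park the chrome nozzle in the slotted rack

ROBOT

A 6-joint arm with a two-finger parallel gripper is mounted at the origin on the work surface. World frame = base frame: x ahead of the robot, y to its left, z up, the work surface at z = 0. Lengths are in m, angles in rad, forces in N, time in s.
With the tool pointing down it reaches from about 0.425 to 0.95 m from the base axis. Payload 3.5 kg.
Tool frame: the origin (TCP) lies at the very end of the fingers, on their centre line; the grasp point (between the pads) lies 19 mm behind it (ctrl.grip_point_offset is the distance from the TCP to the grasp point, in m); z points along the fingers, y is the line along which they close (so a half turn about z gives the same grasp; the last joint's range is limited). The gripper opens to 85 mm and grips with 20 to 120 N. Pads are 22 mm wide; open, the fingers measure 114 mm over their backs; the gripper's body (76 mm by 85 mm) begins 54 mm behind the grasp point. The pads swing forward as they close: fully open they stand 13 mm farther back than shut.
Start: joints at [1.189, 0.286, 1.577, -0, 1.279, -0.15], TCP at [0.155, 0.657, 0.231] pointing down, gripper open.
Joint ranges: [-2.77, 2.77], [-0.9, 2.22], [0.21, 2.48], [-1.53, 4.67], [0.24, 2.81], [-2.84, 2.84]. Speed limits (rad/s): [2.79, 2.79, 3.14, 3.14, 3.14, 3.14].

INTERFACE

Orientations are given as a unit quaternion [x, y, z, w].
In Python, from plant import ctrl gives the robot as it stands. The module is installed in compiled form; this text tells all that it offers.
- The arm moves only by the shell command python3 -m pendant 'ROWS' [OPENING] [FORCE]. ROWS is JSON, a list of rows, each an object of numbers: "dx", "dy", "dz": the shift along the tool's x, y, z in cm; "twist": the turn about the tool's z in degrees. A call has 1 to 10 rows; each row is the pose to reach, as a shift and turn from the pose commanded when the call began, along the tool's axes at that moment; what a row does not reach only later rows make up. A row lasts 1/8 s, in which the tool goes at most 62.5 mm and 10.7 degrees, less where a joint would pass 70% of its speed; a pose out of reach is approached as far as the arm can. A call with a gripper value outside its range is refused whole. OPENING is the opening in per cent of the stroke, from 0 (shut) to 100 (fully open), set as the call begins (- or left out, the last holds). The fingers move at their own pace and stop on an object; FORCE is the grip in N (left out, the last holds). Time passes only in rows, so rows that repeat a pose let the fingers close. It gives the time, the measured TCP pose, the force, the opening and the grip force at its end, in the units of the state.
- ctrl.get_state(): the state, without advancing time (a new reading comes with each control period).
- ctrl.read_camera(name): name is "scene" or "top"; returns a dict with "img" (400x640x3 uint8, red, green, blue), "depth" (400x640 float32, m along the optical axis (not along the pixel's ray), 0 where there is no reading), "camera_matrix" (3x3 intrinsics, pixels), "xyz" and "rotation" of the camera in the world. Camera axes: x right, y up, looking along -z (the intrinsics and any distortion apply to the point x, -y, -z); pixel columns grow to the right and rows downward; lengths in m; the calibration is good to about 2 mm. A picture is of the moment at which its call begins.
- ctrl.sign_off(): hands the job in; it is judged then, once.
The state is a dict: "time": time; "qpos": joint angles; "dq": joint speeds; "joint_efforts": joint torques, N m; "eef_pos": TCP position; "tcp_rot": TCP orientation; "contact_force": force on the tool from outside, world axes, zero at the start; "wrist_torque": the same for the moment, N m; "opening": opening from 0.0 (shut) to 1.0 (fully open); "finger_force": force on a finger pad.
Only numpy, scipy, OpenCV 4.12 (cv2) and the standard library are available. Lean on these libraries where they do the work, as an engineer would, in place of code of your own. Each camera call takes 0.05 s, during which the arm holds its last target. There are 200 camera calls.

TASK

Take the chrome spray nozzle out of the silicone tray and park it upright in the little slotted steel rack: slide it in from the rack's open front so that its flange goes between the lower prongs and the slotted top plate, and push it fully home to the end of the slot, where the springs clamp the flange flush up behind the plate. Feel your way in gently, since the sheet steel bends: never load the rack with more than about 20 N. Let go of the nozzle there and do not disturb the soap dispenser, the loose chrome ring or the charcoal spray bottle nearby.

Things in the scene. Friction and masses are not known exactly. Their poses are not given: they have to be found in the camera images.
- nozzle_mid (a point): Chrome nozzle, 0.14 to 0.23 kg, round about its own z axis (up), 108 mm tall, standing on its tail in the tray. From the bottom: tail 26 mm diameter, 22 mm high; flange 52 mm diameter, 6 mm thick; barrel 22 mm diameter from 28 to 98 mm; tapered tip to 108 mm. This point is on its axis 54 mm above its bottom, 26 mm above the flange's upper face and 32 mm above its lower face
- rack: Slotted steel rack, fixed, 92 mm wide, height varies. Own x = direction to slide in, from the open front inwards; z up. 85 mm above its origin: upper faces of two level springy prongs. On its cheeks, 93.5 to 98.5 mm up, is screwed a slotted top plate, nominally x -30 to 60 mm; the screws have slots, so the plate with slot, strips and tab sits up to 4 mm to the side and 6 mm fore or aft of nominal, which no pose here shows
- landing (a point): Point on the rack at x = -75 mm, midway between the prongs, at their upper faces, in front of the top plate. Here the flange can be set on the prongs from above, with nozzle_mid 32 mm above this point. The prongs run from x = -110 mm to 68 mm and give by about 1 mm per 4 N; the open gap between them, for the tail, is 36 mm wide
- mouth (a point): Point fixed to the rack at x = -16 mm, on its middle line, at the top plate's upper face: nominally the slot's parallel part starts here, 24 mm wide (1 mm of play each side of the barrel); towards the front it flares to 42 mm at x = -32 mm (capturing a barrel 7 mm off). Between prongs and plate there are 8.5 mm, so the 6 mm flange has 2.5 mm of play
- strips (a point): Point fixed to the rack at x = 0, on its middle line, at the prongs' upper faces. Nominally from here inwards two joined sprung strips ramp up, within 16 mm, to 4.5 mm above the prongs. They give way downwards and press the flange up with 5 to 8 N; rubbing resists the slide with roughly 2 to 6 N over the last 45 mm. The nozzle stays where it is left on them
- seat (a point): Point fixed to the rack at x = 30 mm, on its middle line, at the top plate's underside, axes as the rack's: nominally the nozzle's axis when fully home, the barrel on the slot's flat rigid end (x = 41 mm). Parked, nozzle_mid is 26 mm above this height, and as far off sideways and along x as the plate is (4 and 6 mm at most, plus 1 mm play)
- tab (a joint): Small dark sprung tab, 10 mm wide, at the slot's end, standing 9 mm above the top plate, moving with the plate. Value in m: 0 = out, 4 mm before the slot's end; the barrel pushes it inwards with under 1 N; 0.004 = barrel on the slot's end, fully home
- tray: Grey silicone tray, fixed, 190 x 270 mm, floor 6 mm and rim 14 mm above the table; origin on the table under its centre. Nozzle and dispenser stand in it, in either order, at least 110 mm apart
- dispenser: White pump soap dispenser, bystander, 62 mm diameter, 151 mm tall with a spout, standing in the tray; origin under its centre
- spray_d: Charcoal spray bottle, bystander, 66 mm diameter, 205 mm tall, standing on the table behind the tray and rack; origin under its centre
- bush: Small loose chrome ring, bystander, 32 mm diameter, 18 mm high, lying in the tray at its robot side; origin under its centre
Not all that is in view belongs to the job. What is shaped like the part that bears nozzle_mid but yellow is not meant.

How it is judged:
On the way, in this order (a step that is already met when the one before it is completed fails the run):
1. the nozzle is lifted clear of the tray (z of nozzle_mid in the frame of tray above 0.085 m), for 0.1 s.
2. the flange is between the prongs and the top plate, its axis within 35 mm of home (x of nozzle_mid in the frame of seat between -0.035 and 0.009 m and z of nozzle_mid in the frame of seat between 0.0215 and 0.0285 m and horizontal distance between nozzle_mid and seat below 0.0365 m), for 0.05 s.
At the end, for the whole second after the job is handed in: The nozzle stands at rest in the rack, released, holding the tab at the slot's end pushed in by over 2 of its 4 mm (within 2 mm of fully home), its axis within 10 mm of the nominal seat, flange against the plate's underside within 1.5 mm, upright within 0.05 rad (value of joint tab above 0.002 m and x of nozzle_mid in the frame of seat above -0.009 m and horizontal distance between nozzle_mid and seat below 0.01 m and z of nozzle_mid in the frame of seat between 0.0245 and 0.0275 m and angle between nozzle_mid's own z axis and vertical below 0.05 rad and linear speed of nozzle below 0.01 m/s); the robot touches nothing.
It fails at once if nozzle or robot loads the rack or its top plate with more than 28 N (contact force between any of nozzle, the arm, the fingers and rack above 28 N or contact force between any of nozzle, the arm, the fingers and plate above 28 N).
It fails at once if the nozzle is knocked over (angle between nozzle_mid's own z axis and vertical above 0.6 rad).
It fails at once if the soap dispenser is shifted by more than 30 mm or tipped (distance of dispenser from where it was at the start of the episode above 0.03 m or angle between dispenser's own z axis and vertical above 0.3 rad).
It fails at once if the charcoal spray bottle is shifted by more than 30 mm or tipped (distance of spray_d from where it was at the start of the episode above 0.03 m or angle between spray_d's own z axis and vertical above 0.3 rad).
It fails at once if the chrome ring is shifted by more than 30 mm or tipped (distance of bush from where it was at the start of the episode above 0.03 m or angle between bush's own z axis and vertical above 0.3 rad).
It also fails if it takes over 72 s, if anything falls off the work surface, if the arm or the gripper's body presses on something with over 40 N, if the wrist force passes 120 N, or if a joint passes its speed limit or range.

## Working session

There is one attempt and no reset: what is moved stays moved. The work goes in short steps, Python scripts to look and compute and a shell command to move; the robot and the scene stay as the last step left them, time stands still between calls to the robot, and variables do not carry over. Pictures are saved under pics/ and viewed, at most 10 in all, crops included, and the job is handed in when it is done.

```bash
mkdir -p pics
cat > h.py <<'E'
import numpy as np,cv2
from plant import ctrl
def cam(n):
    c=ctrl.read_camera(n)
    d=c['depth'];K=np.array(c['camera_matrix']);R=np.array(c['rotation']);t=np.array(c['xyz'])
    if R.shape!=(3,3):
        from scipy.spatial.transform import Rotation as Ro
        R=Ro.from_quat(R).as_matrix()
    v,u=np.mgrid[0:400,0:640]
    x=(u-K[0,2])/K[0,0]*d;y=(v-K[1,2])/K[1,1]*d
    P=np.stack([x,-y,-d],-1)@R.T+t
    P[d==0]=np.nan
    return c['img'],P,c
E
python3 - <<'E'
from h import *
for n in('scene','top'):
    im,P,c=cam(n); cv2.imwrite(f'pics/{n}0.png',im[...,::-1]); np.save(f'{n}0.npy',P)
    print({k:v for k,v in c.items() if k not in('img','depth')})
print(ctrl.get_state())
E
```

```text
{'camera_matrix': array([[449.33662128,   0.        , 315.26595242],
       [  0.        , 449.33662128, 199.52968851],
       [  0.        ,   0.        ,   1.        ]]), 'xyz': array([ 0.80672553, -0.56987734,  0.70633331]), 'rotation': array([0.36239238, 0.09553928, 0.25891007, 0.89023008])}
{'camera_matrix': array([[502.31383702,   0.        , 316.8000673 ],
       [  0.        , 502.31383702, 191.74656036],
       [  0.        ,   0.        ,   1.        ]]), 'xyz': array([ 0.36044057, -0.04226416,  0.98290861]), 'rotation': array([-0.05535245,  0.0760078 ,  0.70573012, -0.70221358])}
{'time': 0.1, 'qpos': array([ 1.18896539e+00,  2.87119743e-01,  1.57804470e+00,  2.98332779e-05,
        1.27858376e+00, -1.49972327e-01]), 'dq': array([ 9.82231597e-04, -4.99979959e-04, -1.49688235e-03,  1.78082372e-03,
       -1.09619317e-04,  7.20804927e-05]), 'joint_efforts': array([ 6.07564652e-05, -4.07300949e+01, -2.93695933e+01, -1.40644147e-04,
        3.40568229e-03, -1.29599380e-05]), 'eef_pos': array([0.15482807, 0.6563925 , 0.23004941]), 'tcp_rot': array([ 1.15674022e-01,  9.93286645e-01, -1.03614519e-03, -2.96994792e-04]), 'contact_force': array([0.03583937, 0.30385272, 0.44568176]), 'wrist_torque': array([ 0.01491905,  0.00141612, -0.0088999 ]), 'finger_force': 0.0, 'opening': 1.0028541445302968}
```

View pics/scene0.png

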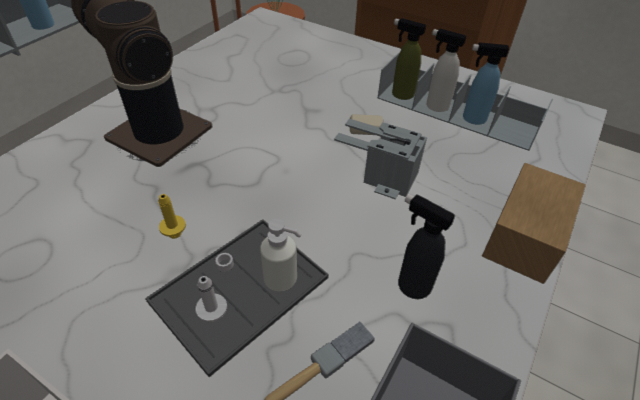

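View pics/top0.png

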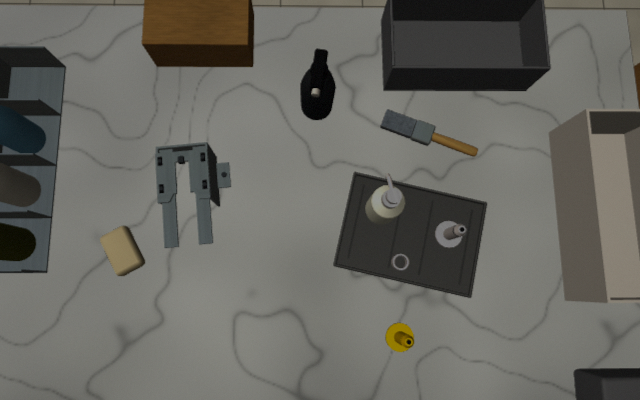

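The scene view shows the chrome nozzle at scene (207,300) and the yellow lookalike at (170,218). In the top view the nozzle is at (450,234), the ring at (400,262), the dispenser at (385,205), the bottle at (317,90), and the rack at (187,190) with its prongs pointing to the bottom of the picture. Of the two nozzle-shaped things (top (450,234) chrome and (400,338) yellow), the chrome one standing in the tray fits. I'll confirm it with an enlarged crop and measure.

Run:
```python
from h import *
im=cv2.imread('pics/top0.png')
a=cv2.resize(im[185:305,330:490],(480,360),interpolation=cv2.INTER_CUBIC)
b=cv2.resize(im[130:255,140:240],(300,375),interpolation=cv2.INTER_CUBIC)
o=np.zeros((375,790,3),np.uint8);o[:360,:480]=a;o[:,485:785]=b
cv2.imwrite('pics/crop1.png',o)
P=np.load('top0.npy')
for u,v in[(440,236),(462,230),(452,233),(400,262),(394,258),(385,200),(392,195),(317,90),(170,240),(206,236),(164,175),(203,172),(182,146),(182,162),(160,152),(212,150),(172,205),(203,205)]:
    print(u,v,P[v,u].round(4))
S=np.load('scene0.npy')
for u,v in[(205,283),(208,296),(222,306),(360,142),(345,125),(410,145),(390,150),(420,140)]: print('S',u,v,S[v,u].round(4))
```

```text
440 236 [ 0.4526 -0.3046  0.0354]
462 230 [ 0.4554 -0.3225  0.1131]
452 233 [ 0.4524 -0.3109  0.0919]
400 262 [ 0.4056 -0.2328  0.0015]
394 258 [ 0.4122 -0.2172  0.0243]
385 200 [ 0.5061 -0.1858  0.1302]
392 195 [ 0.5105 -0.1938  0.1545]
317 90 [ 0.6787 -0.0675  0.1996]
170 240 [0.4421 0.1891 0.0951]
206 236 [0.4489 0.1268 0.0941]
164 175 [0.5559 0.2015 0.108 ]
203 172 [0.5609 0.1329 0.1095]
182 146 [0.6111 0.174  0.1006]
182 162 [0.5791 0.1705 0.1097]
160 152 [0.6021 0.2151 0.0925]
212 150 [0.6306 0.1379 0.0026]
172 205 [0.5042 0.1885 0.0947]
203 205 [0.5039 0.1336 0.0959]
S 205 283 [ 0.4633 -0.3236  0.1126]
S 208 296 [ 0.4667 -0.3272  0.0831]
S 222 306 [ 0.4731 -0.3105  0.0349]
S 360 142 [0.4924 0.1353 0.0958]
S 345 125 [0.4322 0.1767 0.0907]
S 410 145 [0.5915 0.1717 0.1069]
S 390 150 [0.5635 0.1323 0.1078]
S 420 140 [0.599  0.2131 0.0961]
```

View pics/crop1.png

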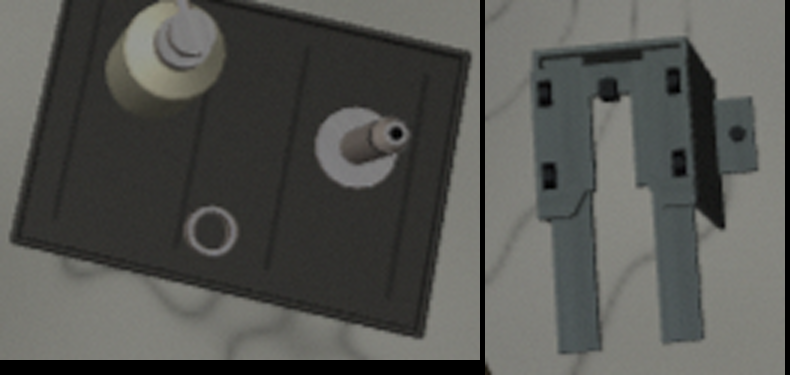

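The crop confirms the chrome nozzle at top (450,234), standing alone in the tray. On the rack, the slot sits visibly towards image-left (+y) of the prong gap. Next I'll measure nozzle axis and rack pose precisely.

```bash
cat > meas.py <<'E'
from h import *
def line_mid(P,m,yaw0):pass
def rack(P):
    x,y,z=P[...,0],P[...,1],P[...,2]
    reg=(x>.38)&(x<.68)&(y>.08)&(y<.26)
    pr=reg&(z>.086)&(z<.101)&(x<.50); pl=reg&(z>.1035)&(z<.115)
    print('prong z',np.median(z[pr]).round(4),pr.sum(),'plate z',np.median(z[pl]).round(4),pl.sum())
    print('prong x range',np.percentile(x[pr],[.5,99.5]).round(4),'plate x',np.percentile(x[pl],[.5,99.5]).round(4))
    q=np.c_[x[pr],y[pr]]
    mid=np.median(q[:,1]); 
    for _ in range(2): mid=(q[q[:,1]>mid,1].mean()+q[q[:,1]<mid,1].mean())/2
    res=[]
    for s in (q[:,1]>mid,q[:,1]<mid):
        qq=q[s]; c=qq.mean(0); w=np.linalg.svd(qq-c)[2][0] if len(qq)<3000 else 0
        w=w*np.sign(w[0]); res.append((c,np.degrees(np.arctan2(w[1],w[0])))); print('prong',c.round(4),len(qq),res[-1][1].round(2))
    return q,np.c_[x[pl],y[pl],z[pl]]
def noz(P):
    x,y,z=P[...,0],P[...,1],P[...,2]
    reg=np.hypot(x-.458,y+.316)<.045
    f=reg&(z>.028)&(z<.042); 
    X=np.c_[x[f],y[f]].astype(np.float32); print('flange z',np.median(z[f]),cv2.minEnclosingCircle(X),f.sum())
    b=reg&(z>.05); print('barrel mean',x[b].mean(),y[b].mean(),z[b].max(),b.sum())
E
python3 - <<'E'
from meas import *
for n in('top','scene'):
    P=np.load(n+'0.npy'); print(n)
    try: q,pl=rack(P);np.save(n+'pl.npy',pl)
    except Exception as e: print(e)
    noz(P)
# top cam: plate slot edges in each x slice, and prong inner edges
P=np.load('top0.npy')
for v in range(142,246,6):
    r=P[v,140:245]; z=r[:,2]; s=''.join('#' if a>.1035 else '=' if a>.086 else '.' for a in z)
    print(v,np.nanmedian(r[z>.086,0]).round(3),s)
E
```

```text
top
prong z 0.0938 1079 plate z 0.1075 2045
prong x range [0.4307 0.4991] plate x [0.509  0.6137]
prong [0.4648 0.1908] 572 6.29
prong [0.4678 0.1309] 507 6.22
flange z 0.03394213213322195 ((0.4570009708404541, -0.3204994201660156), 0.02595728449523449) 387
barrel mean 0.45570410340282064 -0.31597632557395566 0.11636119395088251 231
scene
prong z 0.0944 501 plate z 0.1081 1012
prong x range [0.4312 0.4998] plate x [0.5098 0.6159]
prong [0.4655 0.1897] 248 6.33
prong [0.4687 0.1296] 253 6.07
flange z 0.03436646970446383 ((0.45800885558128357, -0.32099437713623047), 0.026481401175260544) 500
barrel mean 0.46298517488017876 -0.3245407896195244 0.11689641410535212 409
142 0.618 ............................................................==#=##=......................................
148 0.609 ...............#===============================.....==============#==....................................
154 0.594 ...............####################################################==....................................
160 0.583 ...............#####################################################=
[... 958 characters left out ...]
....
214 0.488 ......................===============....................==============..................................
220 0.477 .......................==============....................==============..................................
226 0.467 .......................===============...................===============.................................
232 0.456 .......................===============....................==============.................................
238 0.446 ........................==============....................===============................................
244 0.435 ........................===============..................................................................
```

```bash
python3 -m pendant '[{"dx":-4,"dy":-3.6,"dz":-4,"twist":-2},{"dx":-8.5,"dy":-7.7,"dz":-5,"twist":-4},{"dx":-13,"dy":-11.8,"dz":-5,"twist":-6},{"dx":-17.5,"dy":-16,"dz":-5,"twist":-8},{"dx":-22,"dy":-20,"dz":-5,"twist":-10},{"dx":-26.5,"dy":-24,"dz":-5,"twist":-12},{"dx":-31,"dy":-28.2,"dz":-5,"twist":-14},{"dx":-35.5,"dy":-32.4,"dz":-5,"twist":-16},{"dx":-40,"dy":-36.5,"dz":-5,"twist":-18},{"dx":-44,"dy":-40,"dz":-5,"twist":-19.5}]' 100
cat >> h.py <<'E'
from scipy.spatial.transform import Rotation as Ro
def to(x,y,z,yaw=None):
    s=ctrl.get_state();R=Ro.from_quat(s['tcp_rot']).as_matrix()
    d=R.T@(np.array([x,y,z])-s['eef_pos'])*100
    print('tool y angle',np.degrees(np.arctan2(R[1,1],R[0,1])).round(2),'tilt',R[:,2].round(4),'pos',s['eef_pos'].round(4),'need',d.round(2),'t',s['time'],'f',s['contact_force'].round(2),'q',s['qpos'].round(2))
E
python3 -c "
from h import *
to(.4575,-.3208,.2)
P=np.load('top0.npy').reshape(-1,3);u=np.array([np.cos(np.radians(6.2)),np.sin(np.radians(6.2))]);n=np.array([-u[1],u[0]])
a=P[:,:2]@u;b=P[:,:2]@n;z=P[:,2]
g=(a>.44)&(a<.66)&(b>.03)&(b<.19)
for lo,hi,nm in((.087,.101,'prong'),(.1035,.114,'plate')):
  m=g&(z>lo)&(z<hi)
  print(nm,'a',a[m].min().round(4),a[m].max().round(4))
  for c in np.arange(.45,.65,.01):
    s=m&(abs(a-c)<.005)
    if s.sum()>10:
      h=np.sort(b[s]); i=np.argmax(np.diff(h)); print(c.round(3),h[[0,i,i+1,-1]].round(4))
"
```

```text
time: 1.35
eef_pos: [0.492, 0.1645, 0.281]
tcp_rot: [-0.054, 0.999, 0.0, -0.0]
contact_force: [-0.3, 0.3, 1.1]
opening: 0.997
finger_force: 0.0
tool y angle 96.22 tilt [-4.e-04  0.e+00 -1.e+00] pos [0.492  0.1645 0.281 ] need [  8.68 -47.87   8.1 ] t 1.35 f [-0.27  0.28  1.1 ] q [ 0.13 -0.1   1.9   0.    1.34 -1.55]
prong a 0.4475 0.6309
0.45 [0.0678 0.0918 0.128  0.152 ]
0.46 [0.0681 0.0923 0.1281 0.1515]
0.47 [0.0676 0.0913 0.1277 0.1518]
0.48 [0.0676 0.0923 0.1276 0.1525]
0.49 [0.0678 0.0914 0.1275 0.1513]
0.5 [0.0678 0.0912 0.1273 0.1508]
0.51 [0.0678 0.0919 0.127  0.1519]
0.52 [0.0675 0.0915 0.1276 0.1515]
0.53 [0.0633 0.0905 0.1271 0.1554]
0.54 [0.063  0.0919 0.1271 0.1324]
0.62 [0.0625 0.0912 0.1186 0.152 ]
0.63 [0.0625 0.0629 0.0674 0.1556]
plate a 0.5257 0.6294
0.53 [0.064  0.0874 0.131  0.1556]
0.54 [0.0635 0.0972 0.1214 0.155 ]
0.55 [0.0633 0.0968 0.1211 0.1547]
0.56 [0.0631 0.0978 0.1213 0.1559]
0.57 [0.0632 0.0973 0.1213 0.1554]
0.58 [0.0633 0.0965 0.1207 0.1548]
0.59 [0.0631 0.1125 0.1213 0.1556]
0.6 [0.0628 0.113  0.1157 0.1554]
0.61 [0.0635 0.0799 0.0814 0.1548]
0.62 [0.0632 0.1006 0.1096 0.1544]
0.63 [0.0647 0.0828 0.0953 0.1542]
```

```bash
python3 -m pendant '[{"dx":0.8,"dy":-4.5},{"dx":1.6,"dy":-9.5},{"dx":2.5,"dy":-14.5},{"dx":3.5,"dy":-19.5},{"dx":4.5,"dy":-24.5},{"dx":5.5,"dy":-29.5},{"dx":6.4,"dy":-34.5},{"dx":7.3,"dy":-39.5},{"dx":8.1,"dy":-44.5},{"dx":8.7,"dy":-47.9}]' && python3 -m pendant '[{"dz":4},{"dz":8.1},{"dz":8.1},{"dz":8.1}]' && python3 -c "
from h import *
to(.4575,-.3208,.058)"
```

```text
$[0]: bad value
```

```bash
python3 -m pendant '[{"dx":0.8,"dy":-4.5,"dz":0,"twist":0},{"dx":1.6,"dy":-9.5,"dz":0,"twist":0},{"dx":2.5,"dy":-14.5,"dz":0,"twist":0},{"dx":3.5,"dy":-19.5,"dz":0,"twist":0},{"dx":4.5,"dy":-24.5,"dz":0,"twist":0},{"dx":5.5,"dy":-29.5,"dz":0,"twist":0},{"dx":6.4,"dy":-34.5,"dz":0,"twist":0},{"dx":7.3,"dy":-39.5,"dz":0,"twist":0},{"dx":8.1,"dy":-44.5,"dz":0,"twist":0},{"dx":8.7,"dy":-47.9,"dz":0,"twist":0}]' && python3 -m pendant '[{"dx":0,"dy":0,"dz":4,"twist":0},{"dx":0,"dy":0,"dz":8,"twist":0},{"dx":0,"dy":0,"dz":8,"twist":0}]' && python3 -c "
from h import *
to(.4575,-.3208,.058)"
```

```text
time: 2.6
eef_pos: [0.4561, -0.321, 0.2806]
tcp_rot: [-0.053, 0.999, 0.0, -0.0]
contact_force: [-0.1, 0.0, 0.9]
opening: 0.999
finger_force: 0.0
time: 2.98
eef_pos: [0.4546, -0.3171, 0.1969]
tcp_rot: [-0.054, 0.999, 0.004, -0.003]
contact_force: [0.2, -0.0, -0.0]
opening: 1.001
finger_force: 0.0
tool y angle 96.2 tilt [-0.0067  0.0068 -1.    ] pos [ 0.4546 -0.3171  0.1969] need [-0.33 -0.5  13.88] t 2.975 f [ 0.18 -0.04 -0.02] q [-0.79  0.06  1.9  -0.    1.19 -2.47]
```

```bash
python3 -m pendant '[{"dx":0,"dy":0,"dz":0,"twist":0},{"dx":0,"dy":0,"dz":0,"twist":0}]' && python3 -c "
from h import *
to(.4575,-.3208,.058)"
```

```text
time: 3.22
eef_pos: [0.4578, -0.3198, 0.2039]
tcp_rot: [-0.054, 0.999, -0.002, 0.001]
contact_force: [-0.1, -0.4, 0.3]
opening: 1.0
finger_force: 0.0
tool y angle 96.24 tilt [ 0.003 -0.003 -1.   ] pos [ 0.4578 -0.3198  0.2039] need [ 0.08 -0.05 14.59] t 3.225 f [-0.14 -0.37  0.3 ] q [-0.79  0.05  1.89 -0.    1.19 -2.47]
```

```bash
python3 -m pendant '[{"dx":0,"dy":0,"dz":3,"twist":0},{"dx":0,"dy":0,"dz":7,"twist":0},{"dx":0,"dy":0,"dz":11,"twist":0},{"dx":0,"dy":0,"dz":13,"twist":0},{"dx":0,"dy":0,"dz":14.2,"twist":0},{"dx":0,"dy":0,"dz":14.2,"twist":0},{"dx":0,"dy":0,"dz":14.2,"twist":0},{"dx":0,"dy":0,"dz":14.2,"twist":0}]' && python3 -c "
from h import *
to(.4575,-.3208,.058)
im,P,c=cam('scene');cv2.imwrite('pics/s1.png',cv2.resize(im[210:350,130:330,::-1],(800,560),interpolation=cv2.INTER_CUBIC))"
```

```text
time: 4.22
eef_pos: [0.4575, -0.3197, 0.0607]
tcp_rot: [-0.054, 0.999, -0.001, 0.001]
contact_force: [0.2, -0.0, -0.1]
opening: 0.999
finger_force: 0.0
tool y angle 96.22 tilt [ 0.0018 -0.0018 -1.    ] pos [ 0.4575 -0.3197  0.0607] need [ 0.01 -0.1   0.27] t 4.225 f [ 0.19 -0.01 -0.07] q [-0.79  0.24  1.98 -0.    0.92 -2.47]
```

View pics/s1.png

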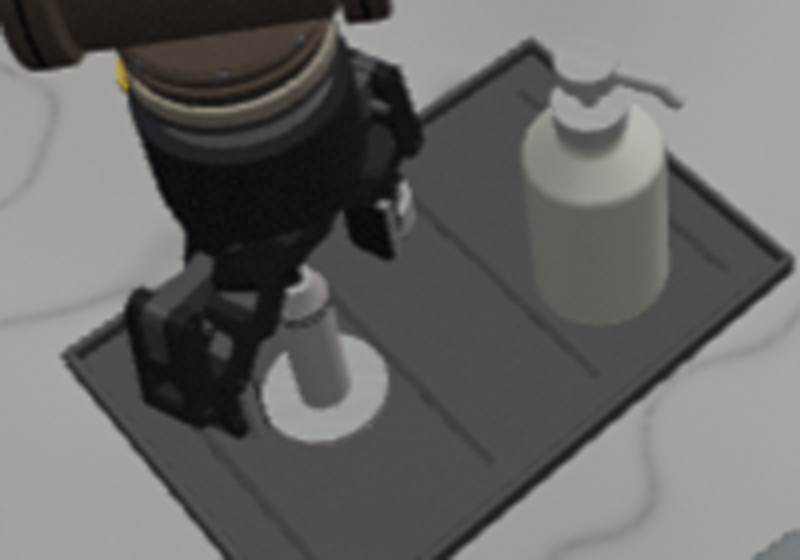

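The nozzle (crop (320,345)) stands between the open fingers, clear of the ring and the dispenser. Closing now.

```bash
python3 -m pendant '[{"dx":0,"dy":-0.1,"dz":0,"twist":0},{"dx":0,"dy":-0.1,"dz":0,"twist":0},{"dx":0,"dy":-0.1,"dz":0,"twist":0},{"dx":0,"dy":-0.1,"dz":0,"twist":0},{"dx":0,"dy":-0.1,"dz":0,"twist":0},{"dx":0,"dy":-0.1,"dz":0,"twist":0},{"dx":0,"dy":-0.1,"dz":0,"twist":0}]' 0 40 && python3 -m pendant '[{"dx":0,"dy":0,"dz":-2,"twist":0},{"dx":0,"dy":0,"dz":-5,"twist":0},{"dx":0,"dy":0,"dz":-9,"twist":0},{"dx":0,"dy":0,"dz":-14,"twist":0},{"dx":0,"dy":0,"dz":-18,"twist":0},{"dx":0,"dy":0,"dz":-20,"twist":0},{"dx":0,"dy":0,"dz":-20,"twist":0}]' && python3 -c "
from h import *
u=np.array([np.cos(np.radians(6.2)),np.sin(np.radians(6.2))]);n=np.array([-u[1],u[0]])
p=.4835*u+.109*n
to(*p,.26)"
```

```text
time: 5.15
eef_pos: [0.4569, -0.3201, 0.0594]
tcp_rot: [-0.054, 0.999, -0.0, 0.0]
contact_force: [-0.1, -0.9, 0.7]
opening: 0.246
finger_force: 39.0
time: 6.02
eef_pos: [0.4572, -0.3203, 0.2601]
tcp_rot: [-0.054, 0.999, -0.001, 0.001]
contact_force: [0.4, 0.1, -2.3]
opening: 0.247
finger_force: 39.2
tool y angle 96.22 tilt [ 0.0014 -0.0013 -1.    ] pos [ 0.4572 -0.3203  0.2601] need [-6.37 47.68 -0.05] t 6.025 f [ 0.38  0.11 -2.34] q [-0.79  0.01  1.84  0.    1.3  -2.47]
```

```bash
python3 -m pendant '[{"dx":-0.4,"dy":3,"dz":0,"twist":0},{"dx":-1,"dy":8,"dz":0,"twist":0},{"dx":-1.7,"dy":13,"dz":0,"twist":0},{"dx":-2.4,"dy":18,"dz":0,"twist":0},{"dx":-3.1,"dy":23,"dz":0,"twist":0},{"dx":-3.8,"dy":28,"dz":0,"twist":0},{"dx":-4.5,"dy":33,"dz":0,"twist":0},{"dx":-5.2,"dy":38,"dz":0,"twist":0},{"dx":-5.9,"dy":43,"dz":0,"twist":0},{"dx":-6.4,"dy":46.5,"dz":0,"twist":0}]' && python3 -m pendant '[{"dx":0,"dy":1.2,"dz":0,"twist":0},{"dx":0,"dy":1.2,"dz":4,"twist":0},{"dx":0,"dy":1.2,"dz":8,"twist":0},{"dx":0,"dy":1.2,"dz":10,"twist":0},{"dx":0,"dy":1.2,"dz":11,"twist":0},{"dx":0,"dy":1.2,"dz":11,"twist":0},{"dx":0,"dy":1.2,"dz":11,"twist":0},{"dx":0,"dy":1.2,"dz":11,"twist":0}]' && python3 -c "
from h import *
u=np.array([np.cos(np.radians(6.2)),np.sin(np.radians(6.2))]);n=np.array([-u[1],u[0]])
p=.4835*u+.109*n
to(*p,.1254)
im,P,c=cam('top');cv2.imwrite('pics/t2.png',cv2.resize(im[120:260,130:260,::-1],(520,560),interpolation=cv2.INTER_CUBIC))
im,P,c=cam('scene');cv2.imwrite('pics/s2.png',cv2.resize(im[60:220,310:470,::-1],(600,600),interpolation=cv2.INTER_CUBIC))"
```

```text
time: 7.28
eef_pos: [0.4685, 0.151, 0.256]
tcp_rot: [-0.055, 0.998, -0.0, -0.003]
contact_force: [-0.1, -0.9, -1.3]
opening: 0.248
finger_force: 39.5
time: 8.28
eef_pos: [0.4696, 0.1611, 0.1506]
tcp_rot: [-0.054, 0.999, 0.0, 0.001]
contact_force: [0.2, 0.4, -1.0]
opening: 0.244
finger_force: 39.6
tool y angle 96.22 tilt [ 2.4e-03  2.0e-04 -1.0e+00] pos [0.4696 0.1611 0.1506] need [ 0.08 -0.05  2.52] t 8.275 f [ 0.24  0.4  -0.99] q [ 0.13 -0.03  2.08 -0.    1.09 -1.55]
```

View pics/s2.png

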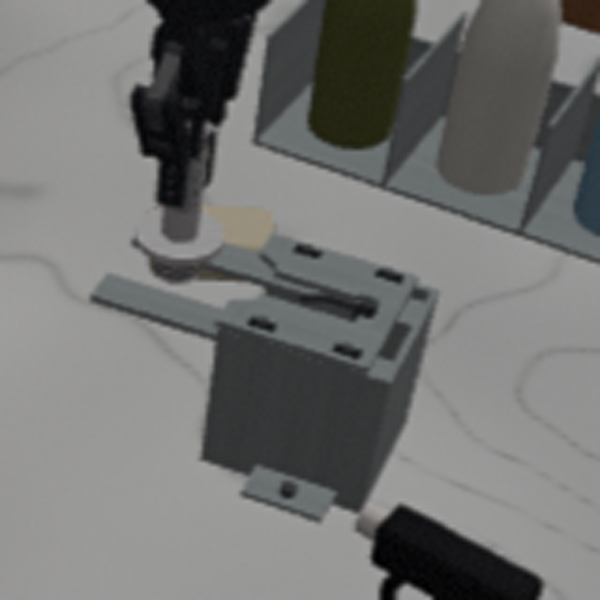

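The nozzle (crop (180,235)) hangs upright just over the prong gap, in front of the plate. Lowering gently until the prongs are felt.

```bash
python3 -m pendant '[{"dx":0,"dy":-0.05,"dz":0.7,"twist":0},{"dx":0,"dy":-0.05,"dz":1.5,"twist":0},{"dx":0,"dy":-0.05,"dz":1.9,"twist":0},{"dx":0,"dy":-0.05,"dz":2.1,"twist":0},{"dx":0,"dy":-0.05,"dz":2.1,"twist":0},{"dx":0,"dy":-0.05,"dz":2.1,"twist":0}]'; for i in 1 2 3; do python3 -m pendant '[{"dx":0,"dy":0,"dz":0.1,"twist":0},{"dx":0,"dy":0,"dz":0.1,"twist":0},{"dx":0,"dy":0,"dz":0.1,"twist":0}]' | egrep 'eef|contact'; done
```

```text
time: 9.12
eef_pos: [0.4691, 0.1606, 0.1285]
tcp_rot: [-0.054, 0.999, 0.0, 0.0]
contact_force: [0.4, 0.7, -1.6]
opening: 0.242
finger_force: 39.6
eef_pos: [0.4689, 0.1606, 0.1274]
contact_force: [-0.2, -0.2, -1.5]
eef_pos: [0.4689, 0.1606, 0.1263]
contact_force: [0.4, -0.1, -1.3]
eef_pos: [0.469, 0.1606, 0.1255]
contact_force: [0.0, 0.3, -0.8]
```

```bash
for i in 1 2 3; do python3 -m pendant '[{"dx":0,"dy":0,"dz":0.05,"twist":0},{"dx":0,"dy":0,"dz":0.05,"twist":0},{"dx":0,"dy":0,"dz":0.05,"twist":0},{"dx":0,"dy":0,"dz":0.05,"twist":0}]' | egrep 'eef|contact'; done
```

```text
eef_pos: [0.469, 0.1606, 0.125]
contact_force: [-0.9, 0.0, 1.0]
eef_pos: [0.4691, 0.1606, 0.1246]
contact_force: [-0.6, -0.6, 2.7]
eef_pos: [0.4691, 0.1606, 0.124]
contact_force: [-1.6, -1.0, 5.0]
```

```bash
python3 -m pendant '[{"dx":0,"dy":0,"dz":-0.2,"twist":0},{"dx":0,"dy":0,"dz":-0.28,"twist":0},{"dx":-0.6,"dy":0,"dz":-0.28,"twist":0},{"dx":-1.2,"dy":0,"dz":-0.28,"twist":0},{"dx":-1.2,"dy":0,"dz":-0.28,"twist":0},{"dx":-1.2,"dy":0,"dz":-0.28,"twist":0}]' | egrep 'eef|contact'; python3 -m pendant '[{"dx":-0.4,"dy":0,"dz":0,"twist":0},{"dx":-0.8,"dy":0,"dz":0,"twist":0},{"dx":-0.8,"dy":0,"dz":0,"twist":0},{"dx":-0.8,"dy":0,"dz":0,"twist":0}]' | egrep 'eef|contact'
```

```text
eef_pos: [0.4807, 0.1619, 0.1263]
contact_force: [0.0, -0.4, -2.0]
eef_pos: [0.4887, 0.1628, 0.1266]
contact_force: [0.0, -0.1, -2.0]
```

```bash
for i in 1 2 3; do python3 -m pendant '[{"dx":-0.25,"dy":0,"dz":0,"twist":0},{"dx":-0.5,"dy":0,"dz":0,"twist":0},{"dx":-0.5,"dy":0,"dz":0,"twist":0},{"dx":-0.5,"dy":0,"dz":0,"twist":0}]' | egrep 'eef|contact'; done
```

```text
eef_pos: [0.4937, 0.1633, 0.1266]
contact_force: [0.2, 0.8, -2.3]
eef_pos: [0.4987, 0.1638, 0.1266]
contact_force: [0.4, 0.2, -0.9]
eef_pos: [0.5037, 0.1644, 0.1266]
contact_force: [1.0, 0.8, -1.6]
```

```bash
for i in 1 2 3 4; do python3 -m pendant '[{"dx":-0.2,"dy":0,"dz":0,"twist":0},{"dx":-0.4,"dy":0,"dz":0,"twist":0},{"dx":-0.4,"dy":0,"dz":0,"twist":0},{"dx":-0.4,"dy":0,"dz":0,"twist":0}]' | egrep 'eef|contact'; done
```

```text
eef_pos: [0.5076, 0.1648, 0.1266]
contact_force: [-0.0, -0.7, -0.9]
eef_pos: [0.5116, 0.1653, 0.1266]
contact_force: [0.0, -0.7, -1.9]
eef_pos: [0.5156, 0.1657, 0.1266]
contact_force: [0.4, 0.5, -2.1]
eef_pos: [0.5196, 0.1661, 0.1266]
contact_force: [-0.3, -0.9, -2.1]
```

```bash
for i in 1 2 3 4; do python3 -m pendant '[{"dx":-0.1,"dy":0,"dz":0,"twist":0},{"dx":-0.25,"dy":0,"dz":0,"twist":0},{"dx":-0.25,"dy":0,"dz":0,"twist":0},{"dx":-0.25,"dy":0,"dz":0,"twist":0}]' | egrep 'eef|contact'; done
```

```text
eef_pos: [0.522, 0.1664, 0.1266]
contact_force: [0.3, 0.4, -1.6]
eef_pos: [0.5247, 0.1667, 0.1267]
contact_force: [0.6, 0.6, -1.4]
eef_pos: [0.527, 0.167, 0.1266]
contact_force: [-1.3, 0.7, -0.4]
eef_pos: [0.5289, 0.1672, 0.1267]
contact_force: [-5.0, -0.2, 2.2]
```

```bash
for i in 1 2 3; do python3 -m pendant '[{"dx":-0.1,"dy":0,"dz":0,"twist":0},{"dx":-0.2,"dy":0,"dz":0,"twist":0},{"dx":-0.2,"dy":0,"dz":0,"twist":0}]' | egrep 'eef|contact'; done
```

```text
eef_pos: [0.5308, 0.1674, 0.1268]
contact_force: [-6.4, -0.3, 3.7]
eef_pos: [0.5327, 0.1677, 0.1268]
contact_force: [-5.5, 0.0, 4.9]
eef_pos: [0.5346, 0.1679, 0.1269]
contact_force: [-6.7, -0.1, 4.4]
```

```bash
for i in 1 2 3 4; do python3 -m pendant '[{"dx":-0.15,"dy":0,"dz":0,"twist":0},{"dx":-0.3,"dy":0,"dz":0,"twist":0},{"dx":-0.3,"dy":0,"dz":0,"twist":0}]' | egrep 'eef|contact'; done
```

```text
eef_pos: [0.5404, 0.1684, 0.128]
contact_force: [-0.4, 1.2, 2.4]
eef_pos: [0.5416, 0.1685, 0.127]
contact_force: [-3.1, 0.2, 5.4]
eef_pos: [0.5445, 0.1688, 0.1268]
contact_force: [-2.9, 0.2, 4.8]
eef_pos: [0.5481, 0.1691, 0.1271]
contact_force: [-1.2, -0.5, 5.1]
```

```bash
for i in 1 2 3 4; do python3 -m pendant '[{"dx":-0.15,"dy":0,"dz":0,"twist":0},{"dx":-0.3,"dy":0,"dz":0,"twist":0},{"dx":-0.3,"dy":0,"dz":0,"twist":0}]' | egrep 'eef|contact'; done
```

```text
eef_pos: [0.5511, 0.1695, 0.1271]
contact_force: [-0.9, -0.1, 4.4]
eef_pos: [0.5533, 0.1697, 0.1267]
contact_force: [-1.2, -0.6, 5.0]
eef_pos: [0.556, 0.17, 0.1266]
contact_force: [-2.1, -0.5, 5.1]
eef_pos: [0.5589, 0.1703, 0.1265]
contact_force: [-2.9, -0.6, 5.5]
```

```bash
for i in 1 2; do python3 -m pendant '[{"dx":-0.15,"dy":0,"dz":0,"twist":0},{"dx":-0.3,"dy":0,"dz":0,"twist":0},{"dx":-0.3,"dy":0,"dz":0,"twist":0}]' | egrep 'eef|contact'; done;  for i in 1 2 3; do python3 -m pendant '[{"dx":-0.08,"dy":0,"dz":0,"twist":0},{"dx":-0.15,"dy":0,"dz":0,"twist":0},{"dx":-0.15,"dy":0,"dz":0,"twist":0}]' | egrep 'eef|contact'; done
```

```text
eef_pos: [0.5618, 0.1706, 0.1265]
contact_force: [-3.6, -0.9, 6.7]
eef_pos: [0.5648, 0.1709, 0.1265]
contact_force: [-3.2, -0.3, 5.5]
eef_pos: [0.5662, 0.171, 0.1265]
contact_force: [-2.8, -1.2, 4.7]
eef_pos: [0.5676, 0.1712, 0.1264]
contact_force: [-3.5, -1.2, 6.0]
eef_pos: [0.569, 0.1713, 0.1264]
contact_force: [-3.2, 0.5, 5.1]
```

```bash
for i in 1 2 3 4; do python3 -m pendant '[{"dx":-0.05,"dy":0,"dz":0,"twist":0},{"dx":-0.1,"dy":0,"dz":0,"twist":0},{"dx":-0.1,"dy":0,"dz":0,"twist":0}]' | egrep 'eef|contact'; done
```

```text
eef_pos: [0.57, 0.1715, 0.1264]
contact_force: [-3.9, -0.5, 5.5]
eef_pos: [0.5709, 0.1715, 0.1264]
contact_force: [-3.2, -0.2, 5.9]
eef_pos: [0.5711, 0.1716, 0.1264]
contact_force: [-6.0, -1.4, 7.1]
eef_pos: [0.5713, 0.1716, 0.1264]
contact_force: [-8.7, -1.8, 8.8]
```

The stop is felt: TCP stalls at x≈0.571 with force rising to about 9 N, near the predicted home. I'll press slightly more, raise the flange towards the plate, and look.

```bash
python3 -m pendant '[{"dx":-0.05,"dy":0,"dz":-0.03,"twist":0},{"dx":-0.05,"dy":0,"dz":-0.06,"twist":0},{"dx":-0.05,"dy":0,"dz":-0.09,"twist":0},{"dx":-0.05,"dy":0,"dz":-0.12,"twist":0},{"dx":-0.05,"dy":0,"dz":-0.12,"twist":0}]' | egrep 'eef|contact'; python3 -c "
from h import *
im,P,c=cam('scene');cv2.imwrite('pics/s3.png',cv2.resize(im[70:200,340:470,::-1],(600,600),interpolation=cv2.INTER_CUBIC))"
```

```text
eef_pos: [0.5713, 0.1716, 0.1265]
contact_force: [-7.0, -2.2, 5.9]
```

View pics/s3.png

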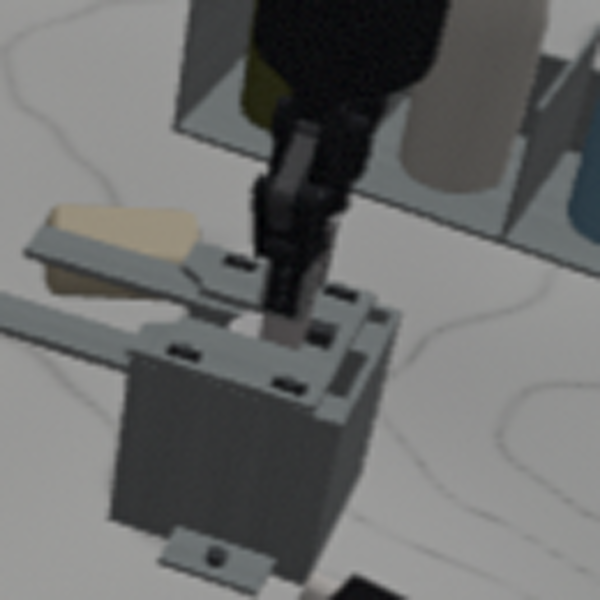

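The barrel is at the slot's inner end against the dark tab (crop (320,335)), with the flange under the plate. Releasing now.

```bash
python3 -m pendant '[{"dx":0,"dy":0,"dz":0,"twist":0},{"dx":0,"dy":0,"dz":0,"twist":0},{"dx":0,"dy":0,"dz":0,"twist":0},{"dx":0,"dy":0,"dz":0,"twist":0},{"dx":0,"dy":0,"dz":0,"twist":0}]' 70; python3 -m pendant '[{"dx":0,"dy":0,"dz":-2,"twist":0},{"dx":0,"dy":0,"dz":-5,"twist":0},{"dx":0,"dy":0,"dz":-9,"twist":0},{"dx":3,"dy":0,"dz":-13,"twist":0},{"dx":6,"dy":-6,"dz":-14,"twist":0},{"dx":8,"dy":-12,"dz":-14,"twist":0},{"dx":8,"dy":-18,"dz":-14,"twist":0},{"dx":8,"dy":-18,"dz":-14,"twist":0}]' |egrep 'eef|contact'; python3 -c "
from h import *
im,P,c=cam('scene');im2,Q,c=cam('top')
o=np.zeros((400,800,3),np.uint8)
o[:,:400]=cv2.resize(im[80:180,345:445,::-1],(400,400),interpolation=cv2.INTER_CUBIC)
o[:,400:]=cv2.resize(im2[125:225,140:240,::-1],(400,400),interpolation=cv2.INTER_CUBIC)
cv2.imwrite('pics/s4.png',o)
u=np.array([np.cos(np.radians(6.2)),np.sin(np.radians(6.2))]);n=np.array([-u[1],u[0]])
for X in(P,Q):
  p=X.reshape(-1,3);a=p[:,:2]@u;b=p[:,:2]@n;z=p[:,2]
  for lo,hi in((.118,.13),(.13,.145),(.145,.165),(.165,.2)):
    m=(abs(a-.585)<.04)&(abs(b-.109)<.03)&(z>lo)&(z<hi)
    if m.sum():print(lo,m.sum(),'a',a[m].min().round(4),a[m].max().round(4),'b',b[m].min().round(4),b[m].max().round(4),z[m].max().round(4))
"
```

```text
time: 27.3
eef_pos: [0.5744, 0.172, 0.1278]
tcp_rot: [-0.054, 0.999, -0.0, 0.0]
contact_force: [0.2, -0.1, -0.4]
opening: 0.699
finger_force: 0.0
eef_pos: [0.5145, -0.019, 0.2699]
contact_force: [0.5, 0.7, 1.0]
0.118 49 a 0.5753 0.6088 b 0.0964 0.1084 0.1297
0.13 62 a 0.5765 0.597 b 0.0953 0.1088 0.1448
0.145 85 a 0.5758 0.5971 b 0.0957 0.1088 0.165
0.165 118 a 0.5751 0.5971 b 0.096 0.1177 0.1861
0.118 31 a 0.575 0.5928 b 0.097 0.1134 0.1297
0.13 36 a 0.5746 0.5909 b 0.097 0.1163 0.1447
0.145 53 a 0.5748 0.5907 b 0.097 0.115 0.1647
0.165 155 a 0.5747 0.5945 b 0.0971 0.1193 0.1851
```

View pics/s4.png

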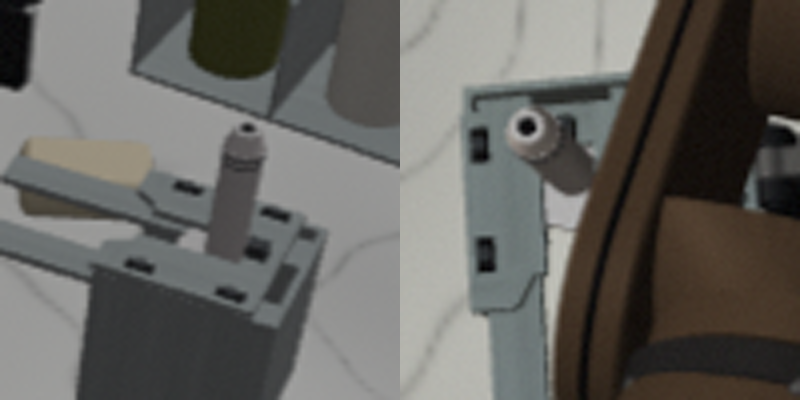

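```bash
python3 -m pendant '[{"dx":0,"dy":-6,"dz":0,"twist":0},{"dx":0,"dy":-12,"dz":0,"twist":0},{"dx":0,"dy":-18,"dz":0,"twist":0},{"dx":0,"dy":-20,"dz":0,"twist":0},{"dx":0,"dy":-20,"dz":0,"twist":0},{"dx":0,"dy":-20,"dz":0,"twist":0}]' |egrep 'eef'; python3 -c "
from h import *
u=np.array([np.cos(np.radians(6.2)),np.sin(np.radians(6.2))]);n=np.array([-u[1],u[0]])
i1,P,c=cam('scene');i2,Q,c=cam('top')
j1=cv2.imread('pics/scene0.png')[...,::-1];j2=cv2.imread('pics/top0.png')[...,::-1]
for nm,X in(('s0',np.load('scene0.npy')),('s',P),('t0',np.load('top0.npy')),('t',Q)):
  p=X.reshape(-1,3);a=p[:,:2]@u;b=p[:,:2]@n;z=p[:,2]
  m=(abs(a-.6)<.03)&(abs(b-.109)<.009)&(z>.112)&(z<.119)
  mm=m&(a>.5905)
  print(nm,m.sum(),a[m].min().round(4),a[m].max().round(4),'a>.5905:',np.median(a[mm]).round(4),mm.sum())
f=lambda i,r,c:cv2.resize(i[r:r+40,c:c+40,::-1],(300,300),interpolation=cv2.INTER_CUBIC)
o=np.vstack([np.hstack([f(j1,120,385),f(i1,120,385)]),np.hstack([f(j2,140,162),f(i2,140,162)])])
cv2.imwrite('pics/s5.png',o)"
```

```text
eef_pos: [0.5361, -0.2123, 0.2679]
s0 24 0.5943 0.6052 a>.5905: 0.5994 24
s 38 0.5764 0.6089 a>.5905: 0.6017 33
t0 41 0.5931 0.6043 a>.5905: 0.599 41
t 21 0.5748 0.6076 a>.5905: 0.6054 12
```

View pics/s5.png

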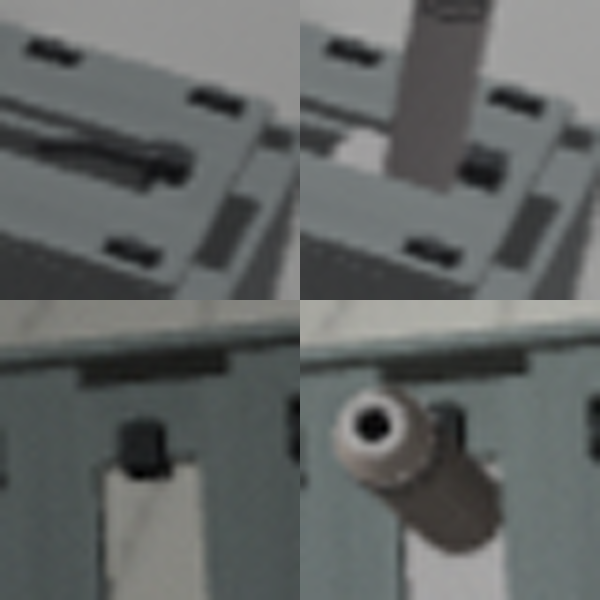

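The pair of crops shows the dark tab (scene crop (180,165) before, (485,168) after) moved inwards. Depth puts its back edge 3.3 to 3.7 mm further in, so the barrel is on the slot's end. The nozzle stands upright, its top height matches a flush flange, and the arm is clear. Handing in.

```bash
python3 -c "
from plant import ctrl
print(ctrl.get_state()['time']);print(ctrl.sign_off())"
```

```text
29.25
the job is handed in; nothing more can be done
None
```

The chrome nozzle is parked upright and released at the slot's end, with the tab pushed in about 3.5 mm by the camera depth; wrist readings stayed under about 13 N in the rack, and I handed in at 29 s (no verdict was shown).

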